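Index the drilling head back one notch

ROBOT

A 7-joint arm with a two-finger parallel gripper is mounted at the origin on the work surface. World frame = base frame: x ahead of the robot, y to its left, z up, the work surface at z = 0. Lengths are in m, angles in rad, forces in N, time in s.
With the tool pointing down it reaches from about 0.425 to 0.95 m from the base axis. Payload 4.7 kg.
Tool frame: the origin (TCP) lies on the front face of the gripper's body, between the roots of the fingers; the fingertips stand 70 mm ahead of it and the grasp point (between the pads) lies 51 mm ahead of it (robot.pinch_z is the z of the grasp point in the tool frame, in m); z points along the fingers, y is the line along which they close (so a half turn about z gives the same grasp; the last joint's range is limited). The gripper opens to 87 mm and grips with 3 to 60 N. Pads are 19 mm wide; open, the fingers measure 117 mm over their backs; the gripper's body (75 mm by 190 mm) begins 51 mm behind the grasp point.
Start: joints at [1.078, 0.469, -0.049, 1.532, 0.024, 1.141, -0.082], TCP at [0.302, -0.604, 0.292] pointing down, gripper open.
Joint ranges: [-2.59, 2.59], [-0.33, 1.99], [-1.39, 1.29], [0.1, 2.45], [-1.04, 4.18], [0.21, 1.99], [-2.66, 2.66]. Speed limits (rad/s): [2.57, 2.57, 3.14, 3.14, 3.14, 3.14, 3.14].

INTERFACE

Orientations are given as a unit quaternion [x, y, z, w].
In Python, from plant import robot gives the robot as it stands.
- The arm moves only by the shell command python3 -m jog 'ROWS' [FORCE]. ROWS is a JSON object of lists of equal length, an entry for each row: "delta_pos": the shift along the tool's x, y, z in cm, a list of three; "turn": the turn about the tool's z in degrees; "grip": the finger opening in cm, from 0 to 8.7. A call has 1 to 12 rows; each row shifts and turns the commanded pose from where the row before left it, along the tool's axes as they then stand; what a row does not reach is not made up. A row lasts 1/12 s, in which the tool goes at most 41.7 mm and 7.16 degrees, less where a joint would pass 70% of its speed; a pose out of reach is approached as far as the arm can. A call with a gripper value outside its range is refused whole. The fingers move at their own pace and stop on an object; FORCE is the grip in N (left out, the last holds). Time passes only in rows, so rows that do not move let the fingers close. It gives the time, the measured TCP pose, the force, the opening and the grip force at its end, in the units of the state.
- robot.get_state(): the state, without advancing time (a new reading comes with each control period).
- robot.snapshot(name): name is "scene" or "side" or "wrist"; returns (picture, depth): 400x640x3 uint8, blue, green, red; 400x640 float32, m along the optical axis (not along the pixel's ray), 0 where there is no reading.
- robot.camera_params(name): a dict with "fov_y" (degrees; the focal length in pixels is half the picture's height over the tangent of half this angle, whatever the lens; pixels are square), "cx", "cy" (the principal point, pixels), "origin" and "orientation" of the camera in the world. Camera axes: x right, y down, z forward; pixel columns grow to the right and rows downward; lengths in m; the calibration is good to about 2 mm. The wrist camera is an equidistant fisheye: a pixel r from the principal point sees the ray r / f radians off the axis. A picture is of the moment at which its call begins: read the wrist's pose just before it. camera_params takes no time and is no camera call; for the wrist camera it gives the pose at the moment of the call.
- robot.job_done(): hands the job in; it is judged then, once.
The state is a dict: "time": time; "joints": joint angles; "qvel": joint speeds; "joint_efforts": joint torques, N m; "ee_pos": TCP position; "ee_rot": TCP orientation; "contact_force": force on the tool from outside, world axes, zero at the start; "ft_torque": the same for the moment, N m; "width": finger opening in m; "grasp_force": force on a finger pad.
Only numpy, scipy, OpenCV 4.12 (cv2) and the standard library are available. Lean on these libraries where they do the work, as an engineer would, in place of code of your own. Each camera call takes 0.05 s, during which the arm holds its last target. There are 200 camera calls.

TASK

The brass bush in the green indexing head has been turned one hole too far. With a fingertip, push the pawl's orange knob to lift the pawl clear of the ratchet wheel, and leave it thrown back; then push the red-knobbed spoke to turn the wheel backward (its top towards the pawl's pivot) by one notch, so that the yellow tooth comes up to the pawl; then push the orange knob back so that the pawl drops fully into that notch. Do not take a knob between the fingers, and leave the other things on the bench where they are.

Things in the scene. Friction and masses are not known exactly. Their poses are not given: they have to be found in the camera images.
- head: Green cast indexing head fixed to the bench, base plate 150 x 270 x 14 mm, yaw varies. Origin on the bench under the spindle; z up, x along the spindle (130 mm up) to the ratchet wheel and bush, y towards the pawl's post (204 mm tall). Ratchet wheel at x = +30 mm: 128 mm across, 16 mm thick, 12 saw teeth, so a notch is 0.524 rad. Three-spoke star handle at x = -75 mm.
- wheel (a joint): Turn of ratchet wheel, spindle, bush and star handle together, rad. About 0 at the start, grows as the wheel turns backward (top moving to +y of the head). One notch back is 0.524; the pawl drops fully into that notch from about 0.44 to 0.59. Takes about 2.5 N at a spoke knob and stays where left. The lowered pawl stops it from going back.
- pawl (a joint): Angle of the pawl about its pivot, rad: 0 fully down in a notch, nose clear of the teeth above 0.25, end stop at 1.0. Grows as the orange knob moves to +y of the head (away from the wheel), which raises the nose. Stiff pivot: takes 2 to 3 N at the knob and stays where left.
- orange_knob (a point): Centre of the orange ball, 22 mm across, on top of the pawl's finger lever (10 mm rod, ball centre 75 mm from the pivot). With the pawl down the ball is 26 mm to the wheel's side (-y of the head) of the pivot and 70 mm above it; it swings in the head's y-z plane at x = +30 mm.
- pawl_pivot (a point): Point on the pawl's pivot axis (parallel to the head's x) in the plane of the ratchet wheel: 85 mm to +y of the spindle axis and 192 mm above the bench.
- pawl_nose (a point): Tip of the steel pawl's nose, which sits between two teeth at the top of the wheel; 12 mm thick.
- red_knob (a point): Centre of the red ball, 24 mm across, on one spoke of the star handle (10 mm rod, ball centre 100 mm from the spindle axis); the other two spokes, 120 degrees apart, have black balls. Starts 0 to 0.65 rad from upright on the -y side of the head, swings about point spindle in the head's y-z plane at x = -75 mm. Pushed to +y of the head it turns the wheel backward.
- spindle (a point): Point on the spindle axis in the plane of the star handle, 130 mm above the bench.
- yellow_notch (a point): Point just in front of the steep face of the yellow tooth, 58 mm from the spindle axis on the ratchet wheel: the notch in which the pawl's nose must end. At the start it is one notch to the -y side of the nose.
- bush: Loose brass bush standing on the head's base plate on the -y side of the wheel, 32 mm across, 45 mm tall; origin at its underside. Leave alone.
- gland_nut: Loose brass gland nut on the bench near the head, 40 mm across, 34 mm tall; origin at its underside. Leave alone.
- spanner: Loose steel spanner, 180 mm long, lying on the bench near the head. Leave alone.
- grease_tin: Yellow grease tin, 70 mm across, 85 mm tall; origin at its underside. Leave alone.
- air_valve: Brass and dark steel air valve, 44 mm across, 84 mm tall; origin at its underside. Leave alone.
- screwdriver: Red-handled screwdriver lying on the bench. Leave alone.

How it is judged:
On the way, in this order (a step that is already met when the one before it is completed fails the run):
1. the pawl is lifted clear of the teeth before the wheel is turned (value of joint pawl between 0.3 and 9 rad and value of joint wheel between -0.2 and 0.2 rad), for 0.2 s.
2. with the pawl still up, the wheel is turned one notch backward (value of joint pawl between 0.25 and 9 rad and value of joint wheel between 0.4 and 0.63 rad), for 0.2 s.
At the end, for the whole second after the job is handed in: The wheel rests one notch back from its start (joint value 0.40 to 0.63 rad), the pawl is down in that notch (joint value below 0.07 rad), and both are at rest (value of joint pawl between -1 and 0.07 rad and value of joint wheel between 0.4 and 0.63 rad and velocity of joint wheel between -0.05 and 0.05 rad/s and velocity of joint pawl between -0.05 and 0.05 rad/s); the robot touches nothing.
It fails at once if the wheel is turned far past the one notch, or forward (value of joint wheel above 0.9 rad or value of joint wheel below -0.25 rad).
It fails at once if a knob is taken between the fingers (distance between the grasp point and orange_knob below 0.01 m or distance between the grasp point and red_knob below 0.01 m).
It fails at once if one of the loose things on the bench or the base plate is lifted, carried or pushed out of place (more than 20 mm) (distance of any of bush, gland_nut, spanner, grease_tin, air_valve, screwdriver from where it was at the start of the episode above 0.02 m).
It also fails if it takes over 50 s, if anything falls off the work surface, if the arm or the gripper's body presses on something with over 40 N, if the wrist force passes 120 N, or if a joint passes its speed limit or range.

## Working session

There is one attempt and no reset: what is moved stays moved. The work goes in short steps, Python scripts to look and compute and a shell command to move; the robot and the scene stay as the last step left them, time stands still between calls to the robot, and variables do not carry over. Pictures are saved under pics/ and viewed, at most 10 in all, crops included, and the job is handed in when it is done.

```bash
mkdir -p pics; ls; cat > h.py <<'E'
import numpy as np, cv2
from scipy.spatial.transform import Rotation as R
from plant import robot
def pt(cam,u,v,d):
    p=robot.camera_params(cam); f=200/np.tan(np.radians(p['fov_y'])/2)
    c=np.array([(u-p['cx'])/f,(v-p['cy'])/f,1])*d
    return R.from_quat(p['orientation']).apply(c)+np.array(p['origin'])
def proj(cam,X):
    p=robot.camera_params(cam); f=200/np.tan(np.radians(p['fov_y'])/2)
    c=R.from_quat(p['orientation']).inv().apply(np.array(X)-np.array(p['origin']))
    return c[0]/c[2]*f+p['cx'],c[1]/c[2]*f+p['cy']
E
python3 - <<'E'
from h import *
for n in ['scene','side']:
    p,d=robot.snapshot(n); np.savez(n,p=p,d=d); cv2.imwrite(f'pics/{n}0.png',p); print(robot.camera_params(n))
s=robot.get_state();print(s)
E
```

```text
pics
{'fov_y': 57.7035925591708, 'cx': 315.24248740713773, 'cy': 197.84694523618248, 'origin': array([1.14391169, 0.06200337, 0.99487377]), 'orientation': array([ 0.62337314,  0.71642486, -0.23488574, -0.20729215])}
{'fov_y': 52.38554238322819, 'cx': 323.297970433155, 'cy': 202.39957530433483, 'origin': array([0.31762168, 1.10567174, 0.80463794]), 'orientation': array([-0.08760267,  0.85695028, -0.5050513 ,  0.05371375])}
{'time': 0.1, 'joints': array([ 1.0780806 ,  0.46940096, -0.04859012,  1.53354585,  0.0240721 ,
        1.14099263, -0.0822847 ]), 'qvel': array([ 3.83073804e-04, -2.37848866e-04, -4.59670319e-04, -4.02342997e-03,
        2.81114104e-04,  2.22859906e-04, -1.45349909e-05]), 'joint_efforts': array([ 6.04294223e-05, -5.09168994e+01, -8.18347279e-02, -2.36828291e+01,
       -6.15860336e-02,  3.44576722e-02,  7.47657032e-05]), 'ee_pos': array([ 0.3018103 , -0.60331827,  0.29128927]), 'ee_rot': array([ 9.73226109e-01,  2.29848134e-01, -2.20353534e-04, -8.53339316e-04]), 'contact_force': array([ 0.20038495,  0.56659371, -0.0723552 ]), 'ft_torque': array([ 0.06973472,  0.06383588, -0.02353365]), 'grasp_force': 0.0, 'width': 0.0869849853082813}
```

View pics/scene0.png

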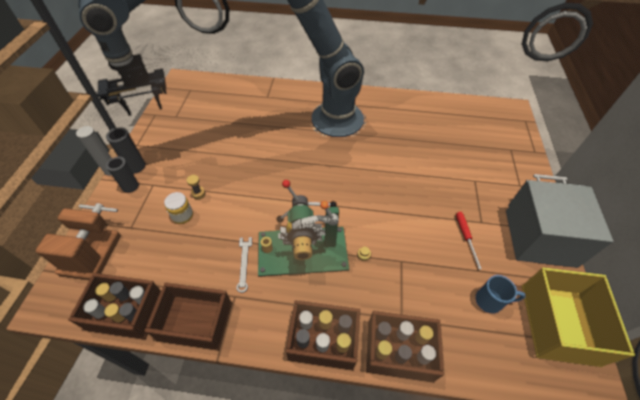

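View pics/side0.png

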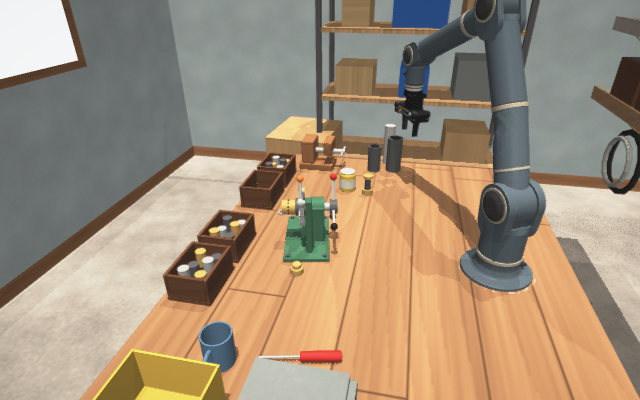

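The scene view shows the green head at about (303,240), red knob at (286,184), orange knob at (323,206). In the side view orange is at (300,178) and red at (333,177). The head's x points away from the robot. Next I'll enlarge both.

```bash
python3 - <<'E'
from h import *
a=np.load('scene.npz')['p'][170:290,235:385]; b=np.load('side.npz')['p'][160:280,265:365]
a=cv2.resize(a,None,fx=4,fy=4,interpolation=2); b=cv2.resize(b,None,fx=4,fy=4,interpolation=2)
cv2.imwrite('pics/c1.png',a);cv2.imwrite('pics/c2.png',b)
for n in ['scene','side']:
    z=np.load(n+'.npz');p=z['p'];d=z['d']
    hsv=cv2.cvtColor(p,cv2.COLOR_BGR2HSV)
    m=np.zeros(d.shape,bool)
    if n=='scene': m[170:220,270:340]=1
    else: m[165:190,290:345]=1
    for nm,lo,hi in [('orange',8,16),('red',0,4)]:
        k=m&(hsv[...,0]>=lo)&(hsv[...,0]<=hi)&(hsv[...,1]>200)&(hsv[...,2]>120)
        c,l,st,ce=cv2.connectedComponentsWithStats(k.astype(np.uint8))
        for i in range(1,c):
            if st[i,4]>8:
                u,v=ce[i];dd=np.median(d[l==i]); print(n,nm,st[i],ce[i],dd,pt(n,u,v,dd+.008))
E
```

```text
(no output)
```

View pics/c1.png

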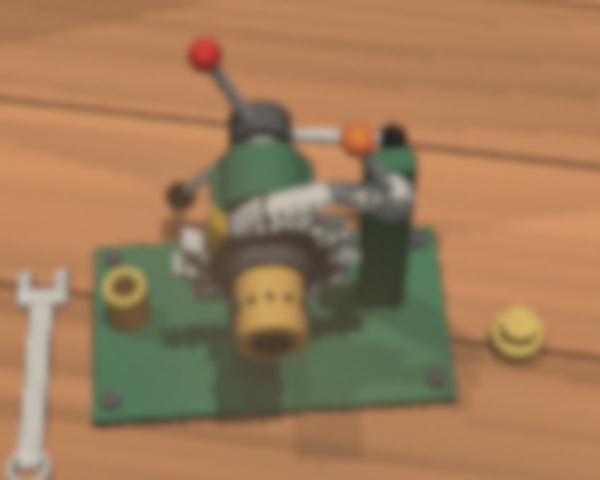

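View pics/c2.png

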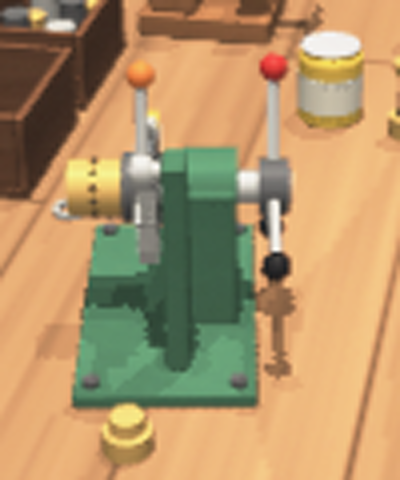

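```bash
cat >> h.py <<'E'
def ray(cam,u,v):
    o=np.array(robot.camera_params(cam)['origin']); return o,pt(cam,u,v,1)-o
def tri(a,b):
    o1,d1=ray('scene',*a);o2,d2=ray('side',*b)
    t=np.linalg.lstsq(np.c_[d1,-d2],o2-o1,rcond=None)[0]
    p,q=o1+t[0]*d1,o2+t[1]*d2
    return (p+q)/2,np.linalg.norm(p-q)
def onz(cam,u,v,z):
    o,d=ray(cam,u,v); return o+d*(z-o[2])/d[2]
E
python3 - <<'E'
from h import *
np.set_printoptions(precision=4,suppress=True)
print('red',tri((286.2,183.5),(333.5,176.8)));print('orange',tri((324.2,204.5),(300.2,178.5)))
C=np.array([onz('scene',235+x/4,170+y/4,.014) for x,y in [(95,248),(438,230),(455,402),(95,424)]]);print(C,C.mean(0))
for i in range(4): print(C[(i+1)%4]-C[i],np.linalg.norm(C[(i+1)%4]-C[i]))
C=np.array([onz('side',265+x/4,160+y/4,.014) for x,y in [(76,400),(256,398),(247,228),(95,228)]]);print(C,C.mean(0))
E
```

```text
red (array([ 0.5381, -0.0991,  0.223 ]), np.float64(0.003898241120619476))
orange (array([0.6215, 0.0147, 0.2625]), np.float64(0.0037491906257673077))
[[ 0.5811 -0.1907  0.014 ]
 [ 0.527   0.0746  0.014 ]
 [ 0.6726  0.1001  0.014 ]
 [ 0.7261 -0.1569  0.014 ]] [ 0.6267 -0.0432  0.014 ]
[-0.0541  0.2653  0.    ] 0.27076055093890095
[0.1456 0.0255 0.    ] 0.1478646848547647
[ 0.0535 -0.257   0.    ] 0.2624548156445718
[-0.145  -0.0339  0.    ] 0.1489038439409738
[[ 0.6579  0.1049  0.014 ]
 [ 0.5174  0.0735  0.014 ]
 [ 0.5765 -0.184   0.014 ]
 [ 0.7171 -0.1555  0.014 ]] [ 0.6172 -0.0403  0.014 ]
```

The knobs triangulate consistently: they are 105 mm apart along the head's x and their heights match. That gives yaw ≈ 0.21 and head origin ≈ (0.6045, -0.049). I'll close the gripper, turn the tool so its x lies along the head's x, rise, and go over.

```bash
python3 -m jog '{"delta_pos":[[0,0,-3.6],[0,0,-3.6],[0,0,-3.6]],"turn":[4.9,4.9,4.8],"grip":[0,0,0]}' 30
python3 -m jog '{"delta_pos":[[2.2,-2.43,0],[2.2,-2.43,0],[2.2,-2.43,0],[2.2,-2.43,0],[2.2,-2.43,0],[2.2,-2.43,0],[2.2,-2.43,0],[2.2,-2.43,0],[2.2,-2.43,0],[2.2,-2.43,0]],"turn":[0,0,0,0,0,0,0,0,0,0],"grip":[0,0,0,0,0,0,0,0,0,0]}'
```

```text
time: 0.35
ee_pos: [0.3017, -0.6032, 0.4004]
ee_rot: [0.995, 0.102, -0.0, -0.001]
contact_force: [0.7, -0.7, 0.2]
width: 0.0744
grasp_force: 0.0
time: 1.18
ee_pos: [0.4671, -0.3187, 0.3999]
ee_rot: [0.995, 0.104, -0.0, -0.0]
contact_force: [-0.1, 0.1, 0.1]
width: 0.008
grasp_force: 0.0
```

```bash
cat >> h.py <<'E'
YAW=.21;O=np.array([.6045,-.0492,0])
def head(P): return 1e3*R.from_euler('z',-YAW).apply(np.array(P)-O)
def st():
    s=robot.get_state(); x=R.from_quat(s['ee_rot']).as_matrix()
    print('t',round(s['time'],2),'tip head mm',(head(s['ee_pos']+.07*x[:,2])).round(1),'xaxis yaw',round(np.arctan2(x[1,0],x[0,0]),3),'zax',x[:,2].round(3),'F',head(s['contact_force']/1e3+O).round(1),'w',round(s['width'],4))
E
python3 -c "from h import *; st()"
```

```text
t 1.18 tip head mm [-190.6 -234.9  329.9] xaxis yaw 0.209 zax [-0.001  0.    -1.   ] F [-0.1  0.1  0.1] w 0.008
```

```bash
python3 -m jog '{"delta_pos":[[2.2,-2.43,0],[2.2,-2.43,0],[2.2,-2.43,0],[2.2,-2.43,0],[2.2,-2.43,0],[2.2,-2.43,0],[2.2,-2.43,0],[2.2,-2.43,0],[2.2,-2.43,0],[2.2,-2.43,0],[0,0,2],[0,0,2]],"turn":[0,0,0,0,0,0,0,0,0,0,0,0],"grip":[0,0,0,0,0,0,0,0,0,0,0,0]}'
python3 -m jog '{"delta_pos":[[0,0,2],[0,0,2],[0,0,0]],"turn":[0,0,0],"grip":[0,0,0]}'
python3 - <<'E'
from h import *
st()
a,_=robot.snapshot('scene');b,_=robot.snapshot('side')
cv2.imwrite('pics/d.png',np.hstack([cv2.resize(a[140:260,245:365],None,fx=3.3,fy=3.3,interpolation=2),cv2.resize(b[120:240,265:385],None,fx=3.3,fy=3.3,interpolation=2)]))
E
```

```text
time: 2.18
ee_pos: [0.6327, -0.0336, 0.3602]
ee_rot: [0.994, 0.107, 0.001, -0.001]
contact_force: [-0.2, -1.2, -0.9]
width: 0.0006
grasp_force: 0.0
time: 2.43
ee_pos: [0.6293, -0.0372, 0.3152]
ee_rot: [0.995, 0.104, -0.005, -0.0]
contact_force: [-0.6, -0.3, -0.9]
width: 0.0005
grasp_force: 0.0
t 2.43 tip head mm [ 26.1   6.7 245.2] xaxis yaw 0.209 zax [-0.009 -0.    -1.   ] F [-0.6 -0.1 -0.9] w 0.0005
```

View pics/d.png

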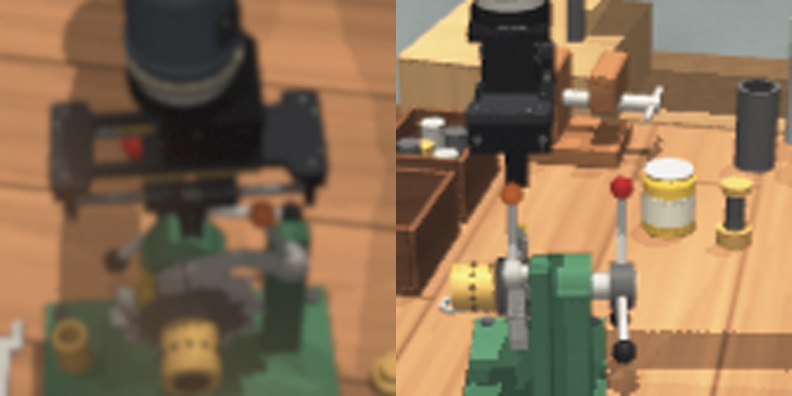

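The finger is level with the orange ball and on its wheel side. Now I push it to +y.

```bash
python3 -m jog '{"delta_pos":[[0.3,-1.2,0],[0,-0.8,0],[0,-0.6,0],[0,-0.6,0],[0,-0.6,0],[0,-0.6,0],[0,-0.6,0],[0,-0.6,0],[0,-0.6,0],[0,-0.6,0],[0,-0.6,0],[0,0,0]],"turn":[0,0,0,0,0,0,0,0,0,0,0,0],"grip":[0,0,0,0,0,0,0,0,0,0,0,0]}'
python3 - <<'E'
from h import *
st()
E
```

```text
time: 3.53
ee_pos: [0.6186, 0.0384, 0.3199]
ee_rot: [0.994, 0.106, -0.0, -0.001]
contact_force: [-0.4, -0.3, 0.7]
width: 0.0006
grasp_force: 0.0
t 3.53 tip head mm [ 32.   82.8 249.9] xaxis yaw 0.212 zax [-0.001  0.002 -1.   ] F [-0.4 -0.2  0.7] w 0.0006
```

```bash
python3 -m jog '{"delta_pos":[[0,1,0],[0,1.5,0],[0,0,-2],[0,0,-2],[0,0,0]],"turn":[0,0,0,0,0],"grip":[0,0,0,0,0]}'
python3 -m jog '{"delta_pos":[[-2.1,2.8,0],[-2.1,2.8,0],[-2.2,2.8,0],[-2.2,2.8,0],[-2.1,2.8,0],[0,0,0],[0,0,2],[0,0,2],[0,0,2],[0,0,1.7],[0,0,0],[0,0,0]],"turn":[0,0,0,0,0,0,0,0,0,0,0,0],"grip":[0,0,0,0,0,0,0,0,0,0,0,0]}'
python3 - <<'E'
from h import *
st()
a,_=robot.snapshot('scene');b,_=robot.snapshot('side')
cv2.imwrite('pics/e.png',np.hstack([cv2.resize(a[150:270,245:365],None,fx=3.3,fy=3.3,interpolation=2),cv2.resize(b[140:260,265:385],None,fx=3.3,fy=3.3,interpolation=2)]))
E
```

```text
time: 3.95
ee_pos: [0.6259, 0.0112, 0.3639]
ee_rot: [0.995, 0.104, 0.003, -0.0]
contact_force: [-0.1, 1.4, 1.9]
width: 0.0004
grasp_force: 0.0
time: 4.95
ee_pos: [0.5483, -0.1475, 0.2822]
ee_rot: [0.995, 0.104, -0.001, -0.001]
contact_force: [0.5, -1.3, 1.1]
width: 0.0004
grasp_force: 0.0
t 4.95 tip head mm [-75.6 -84.3 212.2] xaxis yaw 0.209 zax [-0.002  0.001 -1.   ] F [ 0.2 -1.4  1.1] w 0.0004
```

View pics/e.png

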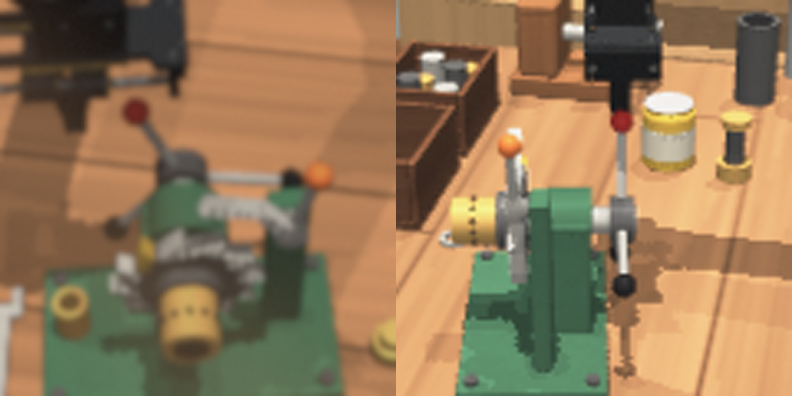

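The pawl is thrown back, with orange now to the right of the post, and the red ball has not moved. Now I push red to +y by the computed arc.

```bash
python3 -m jog '{"delta_pos":[[0,-1,0],[0,-0.6,0],[0,-0.6,0],[0,-0.6,0],[0,-0.6,0],[0,-0.6,0],[0,-0.6,0],[0,-0.6,0],[0,-0.6,0],[0,-0.6,0],[0,-0.6,0],[0,0,0]],"turn":[0,0,0,0,0,0,0,0,0,0,0,0],"grip":[0,0,0,0,0,0,0,0,0,0,0,0]}'
python3 -m jog '{"delta_pos":[[0,0,0],[0,0,0],[0,0,0]],"turn":[0,0,0],"grip":[0,0,0]}'
python3 - <<'E'
from h import *
st()
a,_=robot.snapshot('scene');b,_=robot.snapshot('side')
cv2.imwrite('pics/f.png',np.hstack([cv2.resize(a[150:270,245:365],None,fx=3.3,fy=3.3,interpolation=2),cv2.resize(b[140:260,265:385],None,fx=3.3,fy=3.3,interpolation=2)]))
E
```

```text
time: 6.05
ee_pos: [0.5337, -0.0769, 0.283]
ee_rot: [0.994, 0.105, -0.0, -0.001]
contact_force: [0.7, -0.9, 0.3]
width: 0.0006
grasp_force: 0.1
time: 6.3
ee_pos: [0.5339, -0.0787, 0.2827]
ee_rot: [0.995, 0.104, -0.001, -0.0]
contact_force: [-0.2, 0.2, -0.1]
width: 0.0004
grasp_force: 0.0
t 6.3 tip head mm [-75.3 -14.  212.7] xaxis yaw 0.209 zax [-0.001  0.001 -1.   ] F [-0.1  0.3 -0.1] w 0.0004
```

View pics/f.png

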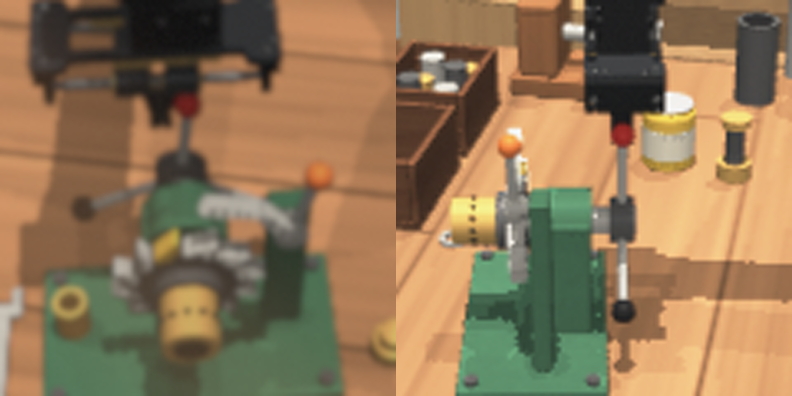

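```bash
python3 - <<'E'
from h import *
for a,b in [((286.2,183.5),(333.5,176.8)),((301.5,181.5),(333.5,180.9))]:
    p,e=tri(a,b);h=head(p);print(h,e,np.arctan2(h[1],h[2]-130))
p,e=tri((245+318/3.3,150+174/3.3),(265+113/3.3,140+146/3.3));h=head(p);print('orange',h,e,np.arctan2(h[1]-85,h[2]-192)+.356)
E
```

```text
[-75.33239534 -34.92662521 223.02991458] 0.003898241120619476 -0.359151413026858
[-74.46208804   7.06926977 228.59277425] 0.003143031561653109 0.07157920413503463
orange [ 30.14699845 101.88480723 264.67476785] 0.002033604369659967 0.5842838290724535
```

By camera the wheel is at ≈0.43 (the fingertip is slimmer than assumed), so it needs about 7.5 mm more. The pawl is at ≈0.58.

```bash
python3 -m jog '{"delta_pos":[[0,-0.25,0],[0,-0.25,0],[0,-0.25,0],[0,0,0],[0,0,0],[0,0,0]],"turn":[0,0,0,0,0,0],"grip":[0,0,0,0,0,0]}'
python3 -c "from h import *; st()"
python3 -m jog '{"delta_pos":[[0,1,0],[0,2,0],[0,2,0],[0,0,-3],[0,0,-3],[0,0,-3],[0,0,0]],"turn":[0,0,0,0,0,0,0],"grip":[0,0,0,0,0,0,0]}'
python3 - <<'E'
from h import *
st()
a,_=robot.snapshot('scene');b,_=robot.snapshot('side')
cv2.imwrite('pics/g.png',np.hstack([cv2.resize(a[150:270,245:365],None,fx=3.3,fy=3.3,interpolation=2),cv2.resize(b[140:260,265:385],None,fx=3.3,fy=3.3,interpolation=2)]))
E
```

```text
time: 6.9
ee_pos: [0.5325, -0.0717, 0.2831]
ee_rot: [0.995, 0.104, -0.0, -0.0]
contact_force: [0.1, -0.8, -1.1]
width: 0.0008
grasp_force: 0.8
t 6.9 tip head mm [-75.1  -7.  213.1] xaxis yaw 0.209 zax [-0.  0. -1.] F [-0.  -0.8 -1.1] w 0.0008
time: 7.48
ee_pos: [0.5457, -0.1211, 0.3799]
ee_rot: [0.995, 0.104, 0.006, 0.001]
contact_force: [0.2, -0.9, 1.3]
width: 0.0005
grasp_force: 0.0
t 7.48 tip head mm [-71.7 -58.3 309.9] xaxis yaw 0.209 zax [ 0.012 -0.001 -1.   ] F [ 0.  -0.9  1.3] w 0.0005
```

View pics/g.png

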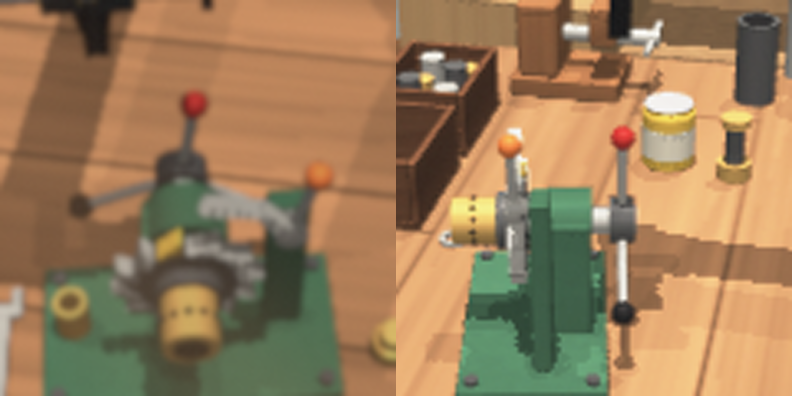

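```bash
python3 - <<'E'
from h import *
p,e=tri((303.9,181.4),(333.8,181.8));h=head(p);print(h,e,np.arctan2(h[1],h[2]-130)+.359)
E
python3 -m jog '{"delta_pos":[[1.7,-3.4,0],[1.7,-3.4,0],[1.7,-3.4,0],[1.7,-3.4,0],[1.7,-3.4,0],[1.7,-3.6,0],[0,0,0],[0,0,0]],"turn":[0,0,0,0,0,0,0,0],"grip":[0,0,0,0,0,0,0,0]}'
python3 -c "from h import *; st()"
```

```text
[-75.01816749  13.52254312 228.27555361] 0.0037888466118395797 0.49573957741657704
time: 8.25
ee_pos: [0.5993, 0.1052, 0.3713]
ee_rot: [0.994, 0.107, -0.002, -0.001]
contact_force: [0.1, 0.1, -0.0]
width: 0.0007
grasp_force: 0.0
t 8.25 tip head mm [ 26.9 152.1 301.3] xaxis yaw 0.215 zax [-0.004  0.001 -1.   ] F [ 0.1  0.  -0. ] w 0.0007
```

The wheel is at ≈0.50, inside the window. I lower beside the orange knob and push it back.

```bash
python3 -m jog '{"delta_pos":[[0.3,0,1.8],[0,0,1.8],[0,0,1.8],[0,0,0],[0,0.7,0],[0,0.7,0],[0,0.7,0],[0,0.7,0],[0,0.7,0],[0,0.7,0],[0,0.7,0],[0,0.7,0]],"turn":[0,0,0,0,0,0,0,0,0,0,0,0],"grip":[0,0,0,0,0,0,0,0,0,0,0,0]}'
python3 -m jog '{"delta_pos":[[0,0.6,0],[0,0.5,0],[0,0.3,0],[0,0,0],[0,0,0]],"turn":[0,0,0,0,0],"grip":[0,0,0,0,0]}'
python3 -c "from h import *; st()"
python3 -m jog '{"delta_pos":[[0,0.2,0],[0,0.2,0],[0,0,0],[0,0,0]],"turn":[0,0,0,0],"grip":[0,0,0,0]}'
python3 -c "from h import *; st()"
```

```text
time: 9.25
ee_pos: [0.6149, 0.0473, 0.3196]
ee_rot: [0.995, 0.104, 0.0, -0.0]
contact_force: [1.2, 1.3, 0.4]
width: 0.0002
grasp_force: 0.7
time: 9.67
ee_pos: [0.6172, 0.0346, 0.3187]
ee_rot: [0.995, 0.105, -0.001, -0.0]
contact_force: [-1.5, 3.6, -2.3]
width: 0.0002
grasp_force: 1.3
t 9.67 tip head mm [ 29.8  79.3 248.7] xaxis yaw 0.21 zax [-0.001  0.    -1.   ] F [-0.8  3.8 -2.3] w 0.0002
time: 10.0
ee_pos: [0.6174, 0.034, 0.3187]
ee_rot: [0.994, 0.106, -0.001, -0.002]
contact_force: [-2.2, 8.3, -2.2]
width: 0.0003
grasp_force: 4.1
t 10.0 tip head mm [ 29.8  79.1 248.7] xaxis yaw 0.213 zax [-0.002  0.005 -1.   ] F [-0.5  8.6 -2.2] w 0.0003
```

The tip has stopped at y≈79 mm (I expected 78 with the pawl down) and the force has risen to 8.6 N, so the pawl looks seated. I'll retreat and check.

```bash
python3 -m jog '{"delta_pos":[[0,-1,0],[0,-2,0],[0,-2,0],[0,0,-3],[0,0,-3],[0,0,-3],[0,-3,0],[0,-3,0],[0,0,0],[0,0,0]],"turn":[0,0,0,0,0,0,0,0,0,0],"grip":[0,0,0,0,0,0,0,0,0,0]}'
python3 - <<'E'
from h import *
st()
a,_=robot.snapshot('scene');b,_=robot.snapshot('side')
cv2.imwrite('pics/i.png',np.hstack([cv2.resize(a[160:280,245:365],None,fx=3.3,fy=3.3,interpolation=2),cv2.resize(b[140:260,265:385],None,fx=3.3,fy=3.3,interpolation=2)]))
E
```

```text
time: 10.83
ee_pos: [0.595, 0.1394, 0.4098]
ee_rot: [0.994, 0.106, 0.001, 0.001]
contact_force: [-0.0, 0.1, -0.3]
width: 0.0005
grasp_force: 0.0
t 10.83 tip head mm [ 30.1 186.3 339.8] xaxis yaw 0.213 zax [ 0.001 -0.001 -1.   ] F [ 0.   0.1 -0.3] w 0.0005
```

View pics/i.png

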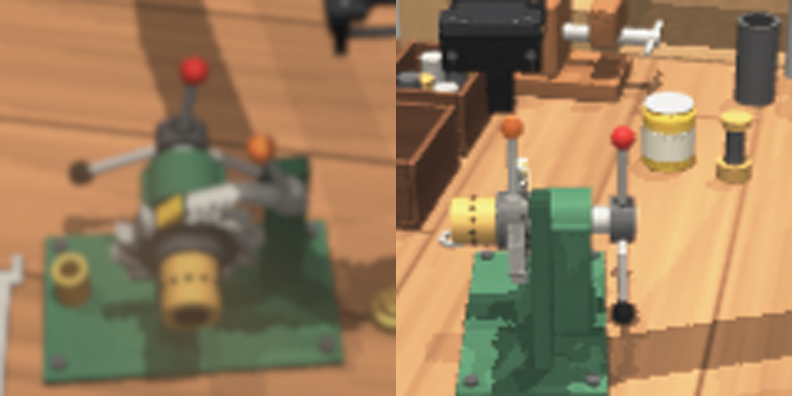

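Orange is back at its starting pixels: scene (323.9,205.0) and side (300.2,178.5). Red is unchanged at (303.8,181.2). I'll do one sub-pixel comparison against the start picture, then hand in.

```bash
python3 - <<'E'
from h import *
ok=True
for n,(u,v) in [('scene',(324,205)),('side',(300,178))]:
    a=np.load(n+'.npz')['p'];b,_=robot.snapshot(n)
    t=a[v-6:v+7,u-6:u+7]; r=cv2.matchTemplate(cv2.resize(b[v-16:v+17,u-16:u+17],None,fx=8,fy=8,interpolation=2),cv2.resize(t,None,fx=8,fy=8,interpolation=2),cv2.TM_CCOEFF_NORMED)
    _,m,_,l=cv2.minMaxLoc(r); d=(np.array(l)-80)/8; print(n,'shift px',d,m); ok&=np.abs(d).max()<1.2
h=head(tri((324,204.7),(300.2,178.5))[0]);print(h)
if ok: print(robot.job_done())
E
```

```text
scene shift px [-2.     4.125] 0.5616537928581238
side shift px [0.125 0.125] 0.7152379751205444
[ 30.13575134  58.35665091 262.09847476]
```

The scene match is unreliable because the spoke behind the knob moved (score 0.56). I'll use the orange colour centroid instead.

```bash
python3 - <<'E'
from h import *
def c(p):
    w=np.float32(p[195:214,314:350]); k=np.clip(w[...,2]-1.0*w[...,1]-0.3*w[...,0]-50,0,None)
    m=cv2.moments(k); return np.array([m['m10']/m['m00']+314,m['m01']/m['m00']+195])
a=c(np.load('scene.npz')['p']);b=c(robot.snapshot('scene')[0]);print(a,b)
if np.abs(a-b).max()<1: print(robot.job_done())
E
```

```text
[323.93881934 204.38783544] [322.6347268  204.17673844]
```

The remaining difference is towards the wheel, so the pawl is fully down. The shift itself comes from the changed background and shading. Handing in.

```bash
python3 -c "
from plant import robot
print(robot.job_done())"
```

```text
the job is handed in; nothing more can be done
None
```

I handed the job in: the pawl was lifted, the wheel turned back one notch to about 0.50 rad by camera, and the pawl pushed down again with the arm clear; the orange knob is back where it started, so it looks fully seated, but the hand-in gave no verdict.

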